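# Click the large tally wheel round to its start mark

### The arm

A 6-joint arm with a two-finger parallel gripper is mounted at the origin on a cart in front of the work surface, level with it; the furniture and walls round the work are solid. World frame = base frame: x ahead of the robot, y to its left, z up, the work surface at z = 0. Lengths are in m, angles in rad, forces in N, time in s.
With the tool pointing down it reaches from about 0.25 to 0.775 m from the base axis. Payload 4 kg.
Tool frame: the origin (TCP) lies midway between the tips of the shut fingers; the grasp point (between the pads) lies 19 mm behind it (ctrl.grip_depth is the z of the grasp point in the tool frame, in m); z points along the fingers, y is the line along which they close (so a half turn about z gives the same grasp; the last joint's range is limited). The gripper opens to 94 mm and grips with 3 to 60 N. Pads are 16 mm wide; open, the fingers measure 119 mm over their backs; the gripper's body (75 mm by 177 mm) begins 78 mm behind the grasp point.
Start: joints at [1.214, 0.087, 1.371, -0, 1.684, -0.103], TCP at [0.138, 0.532, 0.206] pointing down, gripper open.
Joint ranges: [-3.1, 3.1], [-0.76, 2.03], [0.27, 2.55], [-1.08, 4.22], [0.17, 2.65], [-2.57, 2.57]. Speed limits (rad/s): [2.79, 2.79, 3.14, 3.14, 3.14, 3.14].

### API

Orientations are given as a unit quaternion [x, y, z, w].
In Python, from workcell import ctrl gives the robot as it stands.
- The arm moves only by the tool drive_tool, never from a script. Its argument "motion" is a list that holds one entry, the list of rows, each a list of 4 numbers: the shift along the tool's x, y, z in m, then the turn about the tool's z in degrees. In form: [[[tx, ty, tz, spin], ...]]. A call has 1 to 8 rows; each row shifts and turns the commanded pose from where the row before left it, along the tool's axes as they then stand; what a row does not reach is not made up. A row lasts 1/10 s, in which the tool goes at most 50 mm and 8.59 degrees, less where a joint would pass 70% of its speed; a pose out of reach is approached as far as the arm can. A call is refused whole if a number of a shift passes 0.05 or a number of a turn 8.59, either way. A call with a gripper value outside its range is refused whole. "claw" is the closure, from 0 (fully open) to 1 (shut), set as the call begins (left out, the last holds). The fingers move at their own pace and stop on an object; the grip force is fixed at half the most. Time passes only in rows, so rows that do not move let the fingers close. It gives the time, the measured TCP pose, the force, the opening and the grip force at its end, in the units of the state.
- ctrl.get_obs(): the state, without advancing time (a new reading comes with each control period).
- ctrl.read_camera(name): name is "side" or "top"; returns a dict with "color" (480x640x3 uint8, red, green, blue), "mtx" (3x3 intrinsics, pixels), "rvec" (rotation vector, rad) and "tvec" (3), from world to camera coordinates, as OpenCV has them. Camera axes: x right, y down, z forward; pixel columns grow to the right and rows downward; lengths in m; the calibration is good to about 2 mm. A picture is of the moment at which its call begins. There is no depth.
- ctrl.close_job(): hands the job in; it is judged then, once.
The state is a dict: "t": time; "q": joint angles; "joint_vel": joint speeds; "joint_efforts": joint torques, N m; "position": TCP position; "eef_rot": TCP orientation; "force": force on the tool from outside, world axes, zero at the start; "ft_torque": the same for the moment, N m; "gripper_width": finger opening in m; "finger_force": force on a finger pad.
Only numpy, scipy, OpenCV 4.12 (cv2) and the standard library are available. Lean on these libraries where they do the work, as an engineer would, in place of code of your own. Each camera call takes 0.05 s, during which the arm holds its last target. There are 200 camera calls.

### The job

A new batch of baking begins, so set the larger of the two tally counters to its start mark: with a fingertip, flick the ridges of its thumbwheel over the top towards the pointer behind it, click by click, until its one extra-long, ball-ended ridge has clicked in at the tip of the pointer, and do not click past it. Work gently and pick up or pinch nothing: the counter stays where it stands, and the smaller counter, the jar and the tub are left alone.

Things in the scene. Friction and masses are not known exactly. Their poses are not given: they have to be found in the camera images.
- counter_large: Larger tally counter, loose, about 1.6 kg. Origin: underside, below the axle; x horizontal from the robot's side over the wheel to the pointer (within 0.4 rad of world x), y along the axle, z up. Steel base 136 x 92 x 18 mm (x -60 to +76); two aluminium cheeks, inner faces at y = +-27, outer at +-35, 93 high, x within +-18. Wooden wheel between them, top at 115 mm.
- counter_large_axle (a point): Large wheel's centre, 75 mm above the worktop. Wheel: drum of radius 22.5 mm with 8 ridges 45 degrees (one click) apart, out to radius 40, 6 mm thick with round edges, 24 mm wide along y; one, the long bar, is 51 mm wide and ends in two 10 mm balls. At rest the edge centres (radius 37) are at x = -34, -14, +14, +34 mm, and 14, 34, 34, 14 mm above the axle; 22 mm free between edges.
- counter_large_wheel (a joint): Angle of the large wheel (rad). 0: long bar at the pointer, 67.5 degrees past the top. Starts 2, 3 or 4 clicks short (about -1.57, -2.36, -3.14) and grows as the wheel's top moves towards the pointer. A spring detent holds each click: about 3 N at a ridge edge to leave it, falling to none half way, then it snaps on to the next; let go before half way, it springs back.
- counter_large_push (a point): Fixed point of the counter in the gap at its front, 30 mm before (-x) and 30 mm above the axle. A fingertip whose end is let down to here stands on the robot's side of the ridge at x = -14 mm; moved level along +x until that ridge is at about x = +14 mm it makes one click. A little too far does no harm: at this height the ridge slips under the tip before half of a second click.
- counter_large_bar (a point): Middle of the long bar's edge on the large wheel, 37 mm from the axle; turns with the wheel.
- counter_large_pointer (a point): Tip of the brass pointer behind the large wheel: a level cone on a post, 42 mm beyond the axle (+x), 90 mm above the worktop. With the wheel at its mark the long bar's edge stands just before it.
- counter_small: The smaller tally counter, the same form at 0.7 of the size (base 95 x 64 mm, top of wheel 81 mm above the worktop), already at its mark; not to be touched. Origin: underside, below its axle; axes as for the large one.
- counter_small_wheel (a joint): Angle of the small wheel (rad), 0 at its mark, where it must stay.
- jar: Glass jar with a lid, 58 x 62 x 99 mm, loose, standing beyond the gap between the counters; origin: centre of its underside. To be left alone.
- tub: Yoghurt tub, 72 x 71 x 71 mm, loose and light, standing in the gap between the counters; origin: centre of its underside. To be left alone.
Things that resemble listed ones, but are neither listed nor needed, are in the scene too. Leave any green or pink look-alike of the counter_large alone.

How it is judged:
At the end, for the whole second after the job is handed in: The large wheel rests in the click at which its long bar stands at the pointer (joint within 0.12 rad of 0); the large counter stands level within 20 mm of where it was; the small counter (wheel still at its mark), jar and tub are within 15 mm of where they were (value of joint counter_large_wheel between -0.12 and 0.12 rad and velocity of joint counter_large_wheel between -0.1 and 0.1 rad/s and distance of counter_large from where it was at the start of the episode below 0.02 m and angle between counter_large's own z axis and vertical below 0.05 rad and value of joint counter_small_wheel between -0.15 and 0.15 rad and distance of each of counter_small, jar, tub from where it was at the start of the episode below 0.015 m); the robot touches nothing.
It fails at once if the large wheel is turned more than half a click past the pointer (value of joint counter_large_wheel above 0.5 rad).
It fails at once if the large wheel is turned backwards beyond the farthest start (value of joint counter_large_wheel below -3.75 rad).
It fails at once if the large counter is lifted, tipped or pushed more than 25 mm away (height (world z) of counter_large above 0.01 m or angle between counter_large's own z axis and vertical above 0.15 rad or distance of counter_large from where it was at the start of the episode above 0.025 m).
It fails at once if the large counter is pushed harder than 30 N (contact force between the fingers and counter_large above 30 N).
It fails at once if the small wheel is turned, or the small counter, the jar or the tub is shifted more than 20 mm or lifted (distance of any of counter_small, jar, tub from where it was at the start of the episode above 0.02 m or value of joint counter_small_wheel above 0.35 rad or value of joint counter_small_wheel below -0.35 rad).
It also fails if it takes over 54 s, if anything falls off the work surface, if the arm or the gripper's body presses on something with over 40 N, if the wrist force passes 120 N, or if a joint passes its speed limit or range.

## Working session

There is one attempt and no reset: what is moved stays moved. The work goes in short steps, Python scripts to look and compute and a tool call to move; the robot and the scene stay as the last step left them, time stands still between calls to the robot, and variables do not carry over. Pictures are saved under pics/ and viewed, at most 10 in all, crops included, and the job is handed in when it is done.

Besides the shell and the picture viewer there is one more tool, called after "Call:" as name(argument=value, ...) on one line, values as JSON. drive_tool: Moves the arm, as the interface text tells. Its arguments: {"type":"object","properties":{"motion":{"type":"array","items":{"type":"array","items":{"type":"array","items":{"type":"number"}}}},"claw":{"type":"number"}},"required":["motion"]}

```bash
mkdir -p pics; cat > h.py <<'E'
import numpy as np, cv2
from workcell import ctrl
def snap(cam,name,crop=None,scale=1):
    d=ctrl.read_camera(cam); im=cv2.cvtColor(d["color"],cv2.COLOR_RGB2BGR)
    if crop: x0,y0,x1,y1=crop; im=im[y0:y1,x0:x1]
    if scale!=1: im=cv2.resize(im,None,fx=scale,fy=scale,interpolation=cv2.INTER_CUBIC)
    cv2.imwrite("pics/"+name,im); return d
def proj(d,p): return cv2.projectPoints(np.array(p,float).reshape(-1,1,3),d["rvec"],d["tvec"],d["mtx"],None)[0].reshape(-1,2)
def back(d,uv,z):
    R=cv2.Rodrigues(np.array(d["rvec"],float))[0]; t=np.array(d["tvec"],float).ravel()
    c=-R.T@t; r=R.T@np.linalg.inv(d["mtx"])@np.array([uv[0],uv[1],1.]); return c+r*(z-c[2])/r[2]
E
python3 - <<'E'
from h import *
for c in("top","side"):
    d=snap(c,c+"0.png"); R=cv2.Rodrigues(np.array(d["rvec"],float))[0]; print(c,-R.T@np.ravel(d["tvec"]),R[2],d["mtx"][0,0])
o=ctrl.get_obs(); print(o["t"],o["position"],o["eef_rot"],o["gripper_width"],o["force"])
E
```

```text
top [0.36696398 0.03752767 1.26054153] [ 1.23945151e-01  1.55561543e-04 -9.92289058e-01] 452.5782111841292
side [0.44206991 1.03676649 0.69978926] [ 0.07927801 -0.85442852 -0.51348505] 478.83964661607683
0.1 [0.13794201 0.53192762 0.20445501] [ 1.26563320e-01  9.91958062e-01 -9.40944449e-04 -2.07703955e-04] 0.0939066280910464 [ 1.01055443  0.03177524 -0.1574021 ]
```

View pics/top0.png

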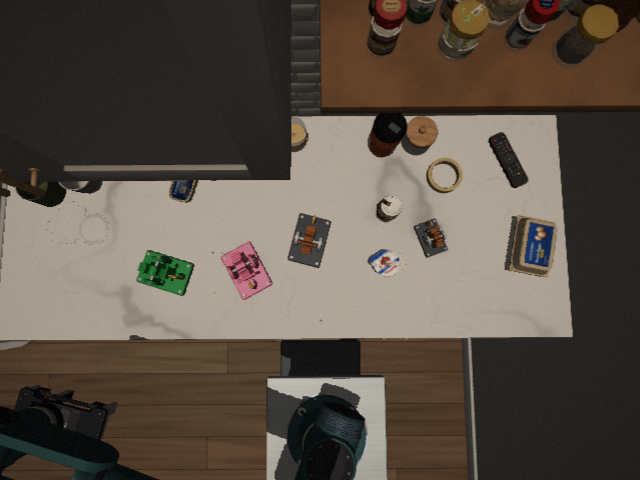

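View pics/side0.png

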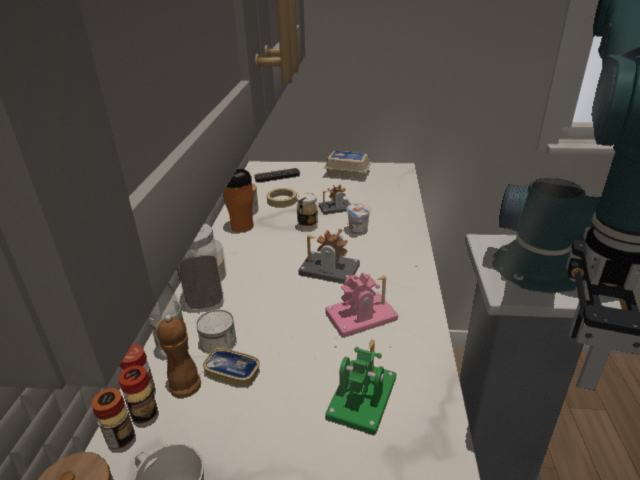

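The top view shows the grey large counter at about (309,240) with its pointer at (314,217). The pink and green look-alikes are to its left, and the tub (384,263), jar (389,207) and small counter (431,237) are to its right. The side view has the large counter at (330,258). Next I'll zoom in.

```bash
python3 - <<'E'
from h import *
d=snap("top","t1.png",(274,200,344,276),7)
d2=snap("side","s1.png",(290,220,370,290),8)
E
python3 -c "
import cv2,numpy as np
a=cv2.imread('pics/t1.png');b=cv2.imread('pics/s1.png')
a=cv2.resize(a,(350,380));b=cv2.resize(b,(434,380))
cv2.imwrite('pics/c1.png',np.hstack([a,b]))"
```

```text
(no output)
```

View pics/c1.png

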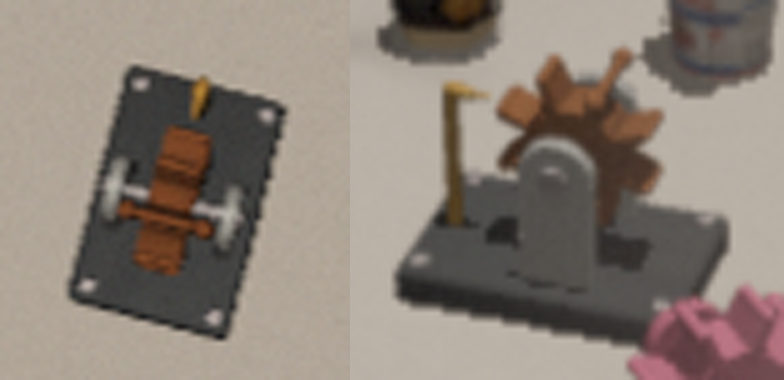

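```bash
cat >> h.py <<'E'
def world(p,pose):
    x,y,a=pose; c,s=np.cos(a),np.sin(a); p=np.atleast_2d(p).astype(float)
    return np.c_[x+c*p[:,0]-s*p[:,1], y+s*p[:,0]+c*p[:,1], p[:,2]]
E
python3 - <<'E'
from h import *
from scipy.optimize import least_squares
d=ctrl.read_camera("top"); s=ctrl.read_camera("side")
uv=np.array([(130,68),(286,105),(228,338),(72,297)])/5+[274,200]-0.4
C=np.array([(.076,.046,.018),(.076,-.046,.018),(-.06,-.046,.018),(-.06,.046,.018)])
f=lambda q:(proj(d,world(C,q))-uv).ravel()
r=least_squares(f,[.41,.05,0]); print(r.x,r.fun.round(2))
ptr=[.042,0,.09]
for k in(-67.5,-22.5,22.5):
    a=np.radians(k); b=[[.037*np.sin(a),y,.075+.037*np.cos(a)] for y in(.0255,-.0255)]
    print(k,((proj(d,world(b,r.x))+.4-[274,200])*5).round(),((proj(s,world(b,r.x))-[290,220])*5.425).round())
print("ptr",((proj(d,world(ptr,r.x))+.4-[274,200])*5).round(),((proj(s,world(ptr,r.x))-[290,220])*5.425).round())
print("base",((proj(s,world(C,r.x))-[290,220])*5.425).round())
print("push",world([-.03,0,.105],r.x)); o=ctrl.get_obs();print(cv2.Rodrigues(np.array(r.x))[1].shape, o["t"])
E
```

```text
[ 0.51381649  0.04409709 -0.25052996] [-0.26 -0.82  0.6  -0.33  0.46  0.5  -0.79  0.61]
-67.5 [[111. 251.]
 [206. 274.]] [[283. 153.]
 [316.  95.]]
-22.5 [[120. 209.]
 [216. 233.]] [[239. 107.]
 [274.  50.]]
22.5 [[133. 156.]
 [229. 180.]] [[178.  97.]
 [215.  41.]]
ptr [[194. 122.]] [[139.  96.]]
base [[ 40. 269.]
 [110. 165.]
 [380. 211.]
 [325. 321.]]
push [[0.48475305 0.05153461 0.105     ]]
(3, 9) 0.3
```

The fit agrees with the pictures. The counter is at (0.514, 0.044) with yaw -0.25, and the bar's balls match the -22.5° ridge, so the wheel is 2 clicks short. The tool is already aligned, with tool x = -counter x and tool y = counter y. I'll shut the fingers and move above the counter.

Call:
drive_tool(motion=[[[-0.0285,-0.0236,0,0],[-0.0285,-0.0236,0,0],[-0.0285,-0.0236,0,0],[-0.0285,-0.0236,0,0],[-0.0285,-0.0236,0,0],[-0.0285,-0.0236,0,0],[-0.0285,-0.0236,0,0],[-0.0285,-0.0236,0,0]]], claw=1)

```text
t: 1.1
position: [0.312, 0.2911, 0.2056]
eef_rot: [0.126, 0.992, 0.0, 0.0]
force: [1.5, -0.0, 0.7]
gripper_width: 0.0333
finger_force: 0.0
```

Call:
drive_tool(motion=[[[-0.0285,-0.0236,0,0],[-0.0285,-0.0236,0,0],[-0.0285,-0.0236,0,0],[-0.0285,-0.0236,0,0],[-0.0285,-0.0236,0,0],[-0.0285,-0.0236,0,0],[-0.02,-0.0236,0,0],[0,0,0,0]]])

```text
t: 1.9
position: [0.4559, 0.0817, 0.2051]
eef_rot: [0.129, 0.992, -0.001, -0.0]
force: [-0.4, 0.0, -0.5]
gripper_width: 0.0002
finger_force: 0.0
```

Call:
drive_tool(motion=[[[0,0,0,0],[0,0,0,0]]])

```text
t: 2.1
position: [0.4544, 0.0853, 0.2055]
eef_rot: [0.126, 0.992, 0.0, -0.0]
force: [0.9, 0.2, 0.6]
gripper_width: 0.0007
finger_force: 0.0
```

Call:
drive_tool(motion=[[[-0.019,-0.0125,0,0],[-0.019,-0.0125,0,0],[0,0,0.025,0],[0,0,0.025,0],[0,0,0.025,0],[0,0,0,0],[0,0,0,0]]])

```text
t: 2.8
position: [0.4849, 0.0518, 0.1308]
eef_rot: [0.126, 0.992, 0.0, -0.0]
force: [-0.2, -0.5, 0.3]
gripper_width: 0.0003
finger_force: 0.0
```

```bash
python3 - <<'E'
from h import *
P=[.51381649,.04409709,-.25052996]
s=snap("side","s2.png",(280,190,380,290),6); o=ctrl.get_obs(); p=np.array(o["position"])
c,n=np.cos(P[2]),np.sin(P[2]); q=p[:2]-P[:2]
print("local",c*q[0]+n*q[1],-n*q[0]+c*q[1],p[2], ((proj(s,p)-[280,190])*6).round(), o["t"],o["force"])
print(((proj(s,world([[-.03,0,.105],[-.0142,0,.109],[.042,0,.09]],P))-[280,190])*6).round())
E
```

```text
local -0.02902152290989502 0.0003413319620268621 0.1319082279024109 [[380. 223.]] 2.85 [0.48570059 0.26860846 0.94223081]
[[382. 281.]
 [344. 267.]
 [214. 286.]]
```

View pics/s2.png

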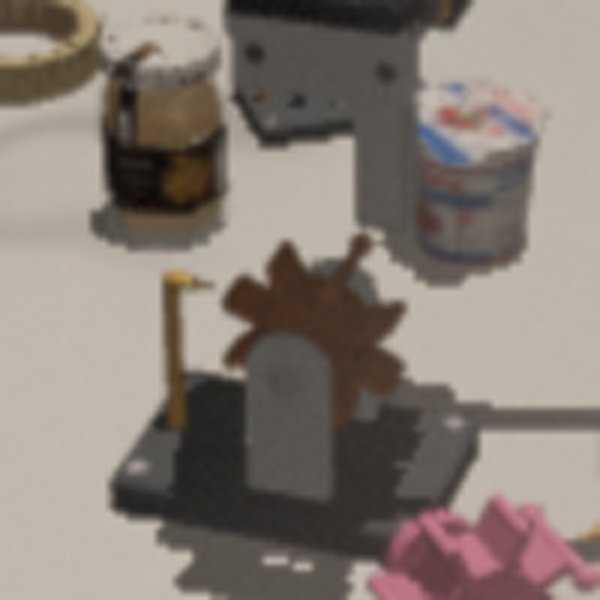

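The finger tip (385,232), pointer tip (213,284) and bar ball (362,240) are all where the fit predicts. Now I'll lower into the gap.

Call:
drive_tool(motion=[[[0.001,0,0.007,0],[0,0,0.007,0],[0,0,0.006,0],[0,0,0.006,0],[0,0,0,0],[0,0,0,0]]])

```text
t: 3.45
position: [0.4842, 0.051, 0.1042]
eef_rot: [0.127, 0.992, 0.0, -0.0]
force: [-0.6, 0.5, 0.2]
gripper_width: 0.0004
finger_force: 0.0
```

Call:
drive_tool(motion=[[[-0.004,0,0,0],[-0.004,0,0,0],[-0.004,0,0,0],[-0.004,0,0,0]]])

```text
t: 3.85
position: [0.5004, 0.0469, 0.1047]
eef_rot: [0.127, 0.992, 0.0, 0.0]
force: [-1.6, 0.2, 1.5]
gripper_width: 0.0006
finger_force: 0.6
```

Call:
drive_tool(motion=[[[-0.004,0,0,0],[-0.004,0,0,0],[-0.004,0,0,0],[-0.004,0,0,0],[0,0,0,0],[0,0,0,0]]])

```text
t: 4.45
position: [0.5152, 0.043, 0.1044]
eef_rot: [0.127, 0.992, 0.0, -0.0]
force: [-1.2, -0.2, 1.4]
gripper_width: 0.0002
finger_force: 0.7
```

```bash
python3 - <<'E'
from h import *
P=[.51381649,.04409709,-.25052996]
s=snap("side","s3.png",(280,190,380,290),6); o=ctrl.get_obs(); p=np.array(o["position"])
c,n=np.cos(P[2]),np.sin(P[2]); q=p[:2]-P[:2]
print("local",c*q[0]+n*q[1],-n*q[0]+c*q[1],p[2],o["t"],o["force"])
E
```

```text
local 0.0015885959699628964 -0.0006751810820442801 0.10439563849306815 4.5 [-1.02356491  0.35831956  0.4493856 ]
```

View pics/s3.png

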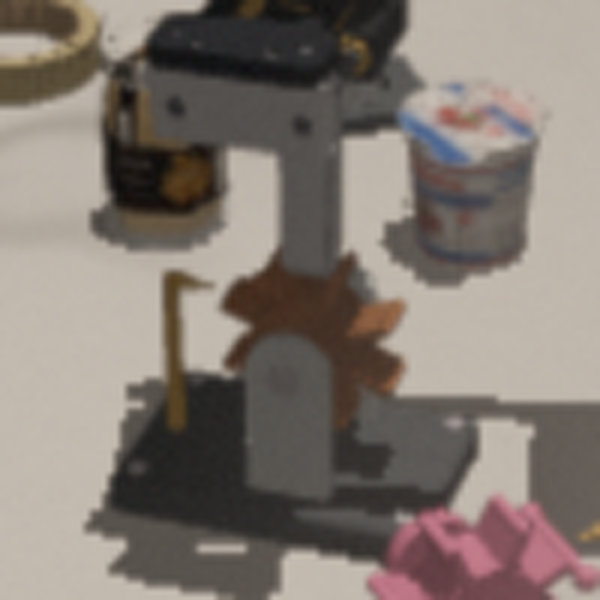

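The finger (310,270) stands between the ridges and they look seated, but the bar is hidden behind it. I'll lift, go back and check.

Call:
drive_tool(motion=[[[0.0005,0,-0.008,0],[0,0,-0.01,0],[0,0,-0.012,0],[0.016,0,0,0],[0.0155,0,0,0],[0,0,0,0],[0,0,0,0]]])

```text
t: 5.2
position: [0.485, 0.051, 0.1355]
eef_rot: [0.126, 0.992, 0.0, 0.001]
force: [1.1, 0.6, -0.2]
gripper_width: 0.0001
finger_force: 0.0
```

```bash
python3 - <<'E'
from h import *
P=[.51381649,.04409709,-.25052996]
s=snap("side","s4.png",(280,190,380,290),6); o=ctrl.get_obs(); p=np.array(o["position"])
c,n=np.cos(P[2]),np.sin(P[2]); q=p[:2]-P[:2]
print("local",c*q[0]+n*q[1],-n*q[0]+c*q[1],p[2],o["t"],o["force"])
for k in(-22.5,22.5,67.5):
    a=np.radians(k); b=[[.037*np.sin(a),y,.075+.037*np.cos(a)] for y in(.0255,-.0255)]
    print(k,((proj(s,world(b,P))-[280,190])*6).round())
E
```

```text
local -0.029491935343846986 -0.0004941232286070516 0.13523810104991638 5.25 [ 0.62487807 -0.54254861 -0.1638395 ]
-22.5 [[325. 298.]
 [363. 236.]]
22.5 [[257. 287.]
 [297. 226.]]
67.5 [[211. 322.]
 [252. 260.]]
```

View pics/s4.png

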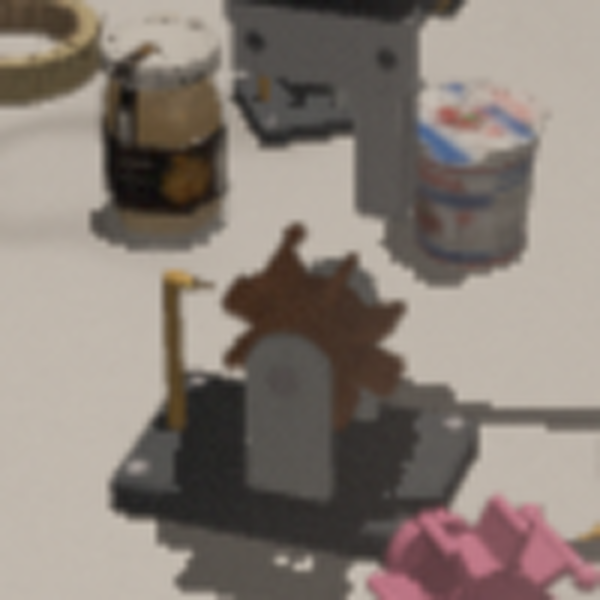

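One click is done: the bar's far ball is at (296,232), where +22.5° predicts (297,226), and the counter hasn't moved. One click remains, so I'll repeat the same stroke.

Call:
drive_tool(motion=[[[0,0,0.008,0],[0,0,0.008,0],[0,0,0.007,0],[0,0,0.007,0],[0,0,0,0],[0,0,0,0]]])

```text
t: 5.85
position: [0.4842, 0.051, 0.1041]
eef_rot: [0.127, 0.992, 0.0, -0.0]
force: [0.2, 0.3, 0.3]
gripper_width: 0.0005
finger_force: 0.0
```

Call:
drive_tool(motion=[[[-0.004,0,0,0],[-0.004,0,0,0],[-0.004,0,0,0],[-0.004,0,0,0]]])

```text
t: 6.25
position: [0.5005, 0.0469, 0.1048]
eef_rot: [0.127, 0.992, 0.0, 0.001]
force: [-0.4, 0.9, 1.0]
gripper_width: 0.0003
finger_force: 0.6
```

Call:
drive_tool(motion=[[[-0.004,0,0,0],[-0.004,0,0,0],[-0.004,0,0,0],[-0.003,0,0,0],[0,0,0,0],[0,0,0,0]]])

```text
t: 6.85
position: [0.5144, 0.0432, 0.1042]
eef_rot: [0.127, 0.992, -0.0, -0.0]
force: [1.1, 0.3, 0.5]
gripper_width: 0.0006
finger_force: 0.4
```

Call:
drive_tool(motion=[[[0.0005,0,-0.008,0],[0,0,-0.01,0],[0,0,-0.012,0],[0.016,0,-0.01,0],[0.0155,0,-0.02,0],[0,0,-0.02,0],[0,0,0,0],[0,0,0,0]]])

```text
t: 7.65
position: [0.4838, 0.0513, 0.1853]
eef_rot: [0.127, 0.992, 0.0, 0.001]
force: [-0.4, -0.2, -0.7]
gripper_width: 0.0007
finger_force: 0.0
```

```bash
python3 - <<'E'
from h import *
s=snap("side","s5.png",(280,190,380,290),6); o=ctrl.get_obs(); print(o["position"],o["t"],o["force"])
E
```

```text
[0.48326362 0.05126151 0.18416171] 7.7 [0.469682   0.44124598 0.04456894]
```

View pics/s5.png

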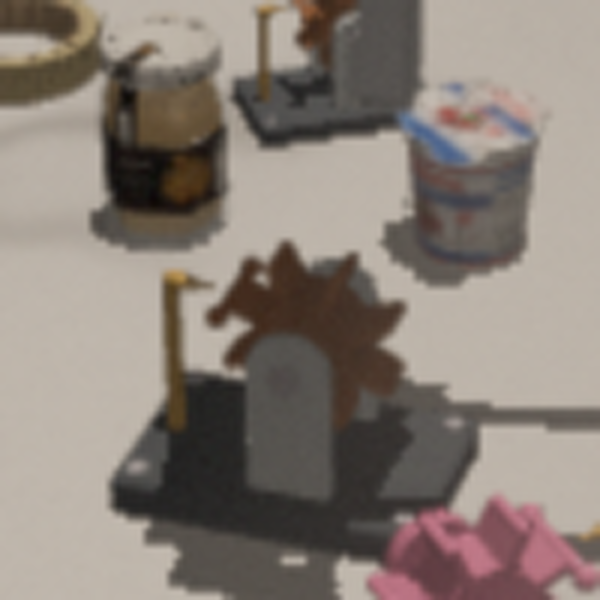

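The balls are at (215,318) and (255,265), where the mark position predicts (211,322) and (252,260). The long bar stands at the pointer, nothing else has moved and the finger is clear.

```bash
python3 -c "
from workcell import ctrl
print(ctrl.close_job())"
```

```text
the job is handed in; nothing more can be done
None
```

The large counter's wheel was flicked two clicks, and the last picture shows its long bar at the pointer with nothing else moved; the job is handed in, but no verdict was returned.

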